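# Check-weigh a cast bushing against the master and sort it

## Robot

A 6-joint arm with a two-finger parallel gripper is mounted at the origin on the work surface. World frame = base frame: x ahead of the robot, y to its left, z up, the work surface at z = 0. Lengths are in m, angles in degrees, forces in N, time in s.
With the tool pointing down it reaches from about 0.4 to 0.825 m from the base axis. Payload 7 kg.
Tool frame: the origin (TCP) lies at the very end of the fingers, on their centre line; the grasp point (between the pads) lies 19 mm behind it (r.hold_point_z is the distance from the TCP to the grasp point, in m); x points along the fingers, y is the direction in which the jaws open and shut, and the axes are right-handed (so a half turn about x gives the same grasp; the last joint's range is limited). The gripper opens to 88 mm and grips with 3 to 60 N. Pads are 19 mm wide; open, the fingers measure 130 mm over their backs; the gripper's body (78 mm by 193 mm) begins 47 mm behind the grasp point.
Start: joints at [16.507, 20.546, 0.682, 0, -70.136, -16.507], TCP at [0.675, -0, 0.227] pointing down, gripper open.
Joint ranges: [-176.03, 176.03], [-82.01, 121.73], [-58.28, 71.71], [-173.87, 95.51], [-174.79, -0.11], [-173.66, 173.66]. Speed limits (degrees/s): [136.94, 136.94, 172.46, 180, 180, 180].

## Interface

Orientations are given as [roll, pitch, yaw] about the fixed x, y, z axes, in that order (R = Rz(yaw) Ry(pitch) Rx(roll)).
In Python, from plant import r gives the robot as it stands. The module is installed in compiled form; this text tells all that it offers.
- The arm moves only by the shell command python3 -m creep 'ROWS' [FORCE]. ROWS is JSON, a list of rows, each a list of 7 numbers: the turn, a rotation vector about the tool's x, y, z in rad, then the shift along the tool's x, y, z in cm, then the opening in per cent of the stroke, from 0 (shut) to 100 (fully open). In form: [[rx, ry, rz, x, y, z, fingers], ...]. A call has 1 to 8 rows; each row shifts and turns the commanded pose from where the row before left it, along the tool's axes as they then stand; what a row does not reach is not made up. A row lasts 1/10 s, in which the tool goes at most 50 mm and 8.59 degrees, less where a joint would pass 70% of its speed; a pose out of reach is approached as far as the arm can. A call is refused whole if a number of a shift passes 5 or a number of a turn 0.15, either way. A call with a gripper value outside its range is refused whole. The fingers move at their own pace and stop on an object; FORCE is the grip in N (left out, the last holds). Time passes only in rows, so rows that do not move let the fingers close. It gives the time, the measured TCP pose, the force and the opening at its end, in the units of the state.
- r.get_state(): the state, without advancing time (a new reading comes with each control period).
- r.capture(name): name is "scene" or "side" or "wrist"; returns (picture, depth): 384x512x3 uint8, blue, green, red; 384x512 float32, m along the optical axis (not along the pixel's ray), 0 where there is no reading.
- r.camera_info(name): a dict with "fovy" (degrees; the focal length in pixels is half the picture's height over the tangent of half this angle, whatever the lens; pixels are square), "cx", "cy" (the principal point, pixels), "dist_coeffs" ([k1, k2, p1, p2, k3] as OpenCV has them; the pictures are not rectified), "camera_from_world" (4x4, takes a point from world to camera coordinates). Camera axes: x right, y down, z forward; pixel columns grow to the right and rows downward; lengths in m; the calibration is good to about 2 mm. A picture is of the moment at which its call begins: read the wrist's pose just before it. camera_info takes no time and is no camera call; for the wrist camera it gives the pose at the moment of the call.
- r.close_job(): hands the job in, once; it reports no verdict.
Trained networks look in the newest picture that a camera, given by its name, has taken for a name from the list of things; names that differ only in an ending like _2 or _b are one class to them, and where a whole thing is asked for, a point or a joint stands for the part that bears it (a point fixed in the world has none). Each returns a list of dicts, best first, with "score" (0 to 1); they miss things now and then, are a little off and sometimes report something else, mostly with a low value. They report only what shows in the picture. A call takes as long as a camera call.
- r.look_for(query, camera): "rect" ([left, top, right, bottom] in pixels, round what is visible of it).
- r.masks_of(query, camera): "pixels" (384x512 bool, what is visible of it) and "rect" ([left, top, right, bottom] in pixels, round what is visible of it).
The state is a dict: "time_s": time; "joints": joint angles; "qd": joint speeds; "joint_torque": joint torques, N m; "tcp_pos": TCP position; "eef_rot": TCP orientation; "contact_force": force on the tool from outside, world axes, zero at the start; "moment": the same for the moment, N m; "gripper_width": finger opening in m.
Only numpy, scipy, OpenCV 4.12 (cv2) and the standard library are available. Lean on these libraries where they do the work, as an engineer would, in place of code of your own. Each camera call takes 0.05 s, during which the arm holds its last target. There are 200 camera calls.

## Task

Set the loose flanged steel bushing standing on the bench upright on the empty pan of the balance, let go and watch the beam. If its pan sinks it is full weight: stand it in the square aluminium tray; if its pan stays up it is light: stand it in the round steel dish.

Things in the scene. Friction and masses are not known exactly. Their poses are not given: they have to be found in the camera images.
- bushing: Loose steel bushing standing on its flange in a row of parts along y, 85 mm or more apart. Sleeve 40 mm in diameter, flange at the foot 56 mm across and 8 mm thick, 60 mm tall in all, 22 mm bore. Origin: centre of its underside; z up its axis. Weighs 0.31 to 0.57 kg, unseen. Neighbours: a shorter plain sleeve without flange, a much smaller brass bushing, a stepped dark shaft.
- test_pan: Empty round steel pan on the left (+y) end of a green two-pan balance; the other pan, 260 mm off along -y of this one, bears the master: a fixed, like bushing of 0.44 kg. 100 mm across, rim 5 mm high. Origin: centre of its upper face, 128 mm above the bench at the start (up), 92 mm when down. It stays level as it sinks; where in it the part stands does not alter the reading.
- balance_beam (a joint): Beam tilt in rad: 0 level, positive with the test pan down, negative with it up; about -0.14 with that pan empty. Within about 2 s of letting the part go the beam has tipped over to its stop at +0.14 (full weight) or rests at -0.14 (light); it does not float between. Within 2.5 % of the master's weight it may go either way, and either answer is accepted.
- square_tray: Shallow square aluminium tray for full-weight parts, fixed to the bench left or right of the row: 150 mm by 150 mm outside, walls 4 mm thick, 25 mm high overall. Origin at the centre of its underside; its inner floor lies 4 mm above the origin.
- round_dish: Shallow round steel dish for light parts, fixed to the bench on the other side: 140 mm across at the foot and 152 mm at the rim, walls 4 mm thick, 25 mm high. Origin at the centre of its underside; its inner floor lies 4 mm above the origin.

How it is judged (in metres and radians):
On the way:
1. the bushing stands upright on the test pan of the balance, let go and at rest (contact force between bushing and test_pan above 2 N and contact force between bushing and the fingers below 0.05 N and angle between bushing's own z axis and vertical below 0.17 rad and linear speed of bushing below 0.02 m/s), for 0.3 s.
At the end, for the whole second after the job is handed in: The bushing stands upright (within 10 degrees), at rest, on the floor of the right container, anywhere inside its walls: the square tray if it weighs as much as the master or more (0.44 kg), the round dish if it weighs less; within 2.5 % of the master's weight either is accepted (angle between bushing's own z axis and vertical below 0.17 rad and linear speed of bushing below 0.02 m/s and ((horizontal distance between bushing and square_tray below 0.065 m and z of bushing in the frame of square_tray below 0.015 m and contact force between bushing and square_tray above 4.208 N) or (horizontal distance between bushing and round_dish below 0.065 m and z of bushing in the frame of round_dish below 0.015 m and contact force between bushing and round_dish between 2 and 4.424 N))); the robot touches nothing.
It also fails if it takes over 51 s, if anything falls off the work surface, if the arm or the gripper's body presses on something with over 40 N, if the wrist force passes 120 N, or if a joint passes its speed limit or range.

## Working session

There is one attempt and no reset: what is moved stays moved. The work goes in short steps, Python scripts to look and compute and a shell command to move; the robot and the scene stay as the last step left them, time stands still between calls to the robot, and variables do not carry over. Pictures are saved under pics/ and viewed, about 8 in all and at most 12, crops included, and the job is handed in when it is done.

```bash
mkdir -p pics; cat > h.py <<'E'
import numpy as np, cv2
from plant import r
def cloud(name, depth, info, mask):
    f=192/np.tan(np.radians(info["fovy"]/2))
    K=np.array([[f,0,info["cx"]],[0,f,info["cy"]],[0,0,1]])
    v,u=np.nonzero(mask&(depth>0)); z=depth[v,u]
    n=cv2.undistortPoints(np.stack([u,v],1).astype(np.float64)[:,None],K,np.array(info["dist_coeffs"],float))[:,0]
    p=np.c_[n*z[:,None],z]
    T=np.linalg.inv(np.array(info["camera_from_world"]))
    return p@T[:3,:3].T+T[:3,3]
E
python3 - <<'E'
from h import *
s=r.get_state(); print({k:np.round(v,3) for k,v in s.items() if k in("time_s","tcp_pos","eef_rot","contact_force","gripper_width")})
ims=[]
for c in("scene","side"):
    info=r.camera_info(c); im,d=r.capture(c)
    for q in("bushing","test_pan","square_tray","round_dish"):
        for m in r.masks_of(q,c)[:2]:
            p=cloud(c,d,info,m["pixels"])
            if len(p)<5: continue
            print(c,q,round(m["score"],2),np.round(m["rect"]),"lo",p.min(0).round(3),"hi",p.max(0).round(3),"med",np.median(p,0).round(3))
    cv2.imwrite(f"pics/{c}0.png",im)
E
```

```text
{'time_s': np.float64(0.0), 'tcp_pos': array([ 0.675, -0.   ,  0.226]), 'eef_rot': array([  94.925,   89.905, -175.083]), 'contact_force': array([-0.705, -0.016, -0.264]), 'gripper_width': np.float64(0.088)}
scene bushing 0.73 [201. 164. 218. 190.] lo [ 0.384 -0.209  0.001] hi [ 0.762 -0.037  0.338] med [ 0.471 -0.171  0.048]
scene test_pan 0.56 [258. 203. 296. 237.] lo [ 0.497  0.02  -0.001] hi [0.699 0.149 0.137] med [0.646 0.098 0.129]
scene test_pan 0.39 [348. 200. 399. 246.] lo [ 0.389  0.272 -0.001] hi [0.564 0.421 0.032] med [0.481 0.348 0.007]
scene square_tray 0.87 [121. 165. 177. 206.] lo [ 0.45  -0.452 -0.002] hi [ 0.63  -0.259  0.032] med [ 0.537 -0.353  0.006]
scene round_dish 0.82 [347. 202. 400. 245.] lo [ 0.4    0.274 -0.001] hi [0.564 0.42  0.032] med [0.481 0.349 0.007]
side bushing 0.63 [251. 245. 277. 280.] lo [ 0.431 -0.197 -0.002] hi [ 0.485 -0.145  0.063] med [ 0.451 -0.18   0.037]
side test_pan 0.68 [242. 140. 280. 158.] lo [ 0.594 -0.005  0.001] hi [0.756 0.337 0.176] med [0.645 0.1   0.128]
side square_tray 0.57 [294. 260. 397. 352.] lo [ 0.445 -0.439 -0.002] hi [ 0.641 -0.249  0.029] med [ 0.536 -0.35   0.005]
side round_dish 0.89 [151. 146. 199. 175.] lo [ 0.413  0.171 -0.002] hi [0.561 0.469 0.083] med [0.49  0.36  0.006]
```

```bash
python3 - <<'E'
import cv2,numpy as np
a=cv2.imread("pics/scene0.png")[130:280,90:430]; cv2.imwrite("pics/s1.png",cv2.resize(a,None,fx=2.3,fy=2.3,interpolation=2))
a=cv2.imread("pics/side0.png"); cv2.imwrite("pics/s2.png",cv2.resize(a,None,fx=1.5,fy=1.5,interpolation=2))
E
```

```text
(no output)
```

View pics/s1.png

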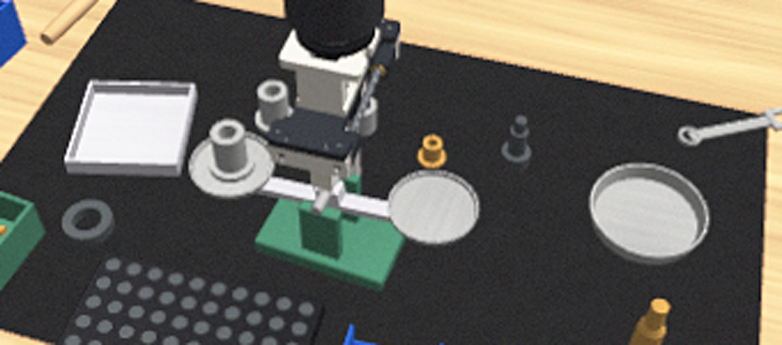

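View pics/s2.png

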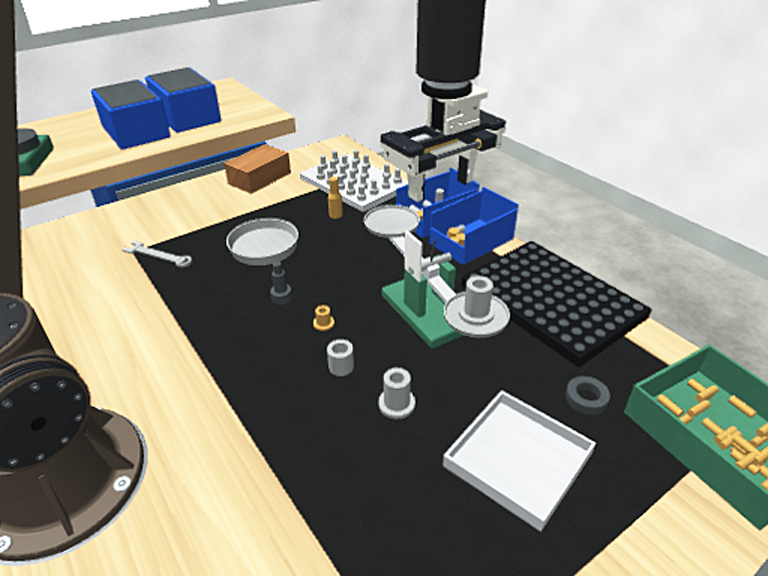

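The side view shows the flanged bushing at about (264,262) raw px, next to the plain sleeve at (227,238). The test pan is at (261,147), the tray at (345,305) and the dish at (175,160). Measured centres: bushing about (0.458,-0.171), pan (0.645,0.099,0.128), tray (0.537,-0.352), dish (0.483,0.348). The pan height and container sizes match what was given. Tool axes in the world frame: x = down, y = -X, z = +Y. Next I move above the bushing.

```bash
python3 -m creep '[[0,0,0,0,1.5,-1.2,100],[0,0,0,0,3,-2.4,100],[0,0,0,0,3.3,-2.6,100],[0,0,0,0,3.3,-2.6,100],[0,0,0,0,3.3,-2.6,100],[0,0,0,0,3.3,-2.6,100],[0,0,0,0,2.8,-2.2,100],[0,0,0,0,1.2,-0.9,100]]'
python3 -m creep '[[0,0,0,2,0,0,100],[0,0,0,3,0,0,100],[0,0,0,2,0,0,100],[0,0,0,0,0,0,100],[0,0,0,0,0,0,100]]'
cat > m.py <<'E'
from h import *
import sys
c,q,zlo,zhi,fn=sys.argv[1],sys.argv[2],float(sys.argv[3]),float(sys.argv[4]),sys.argv[5]
s=r.get_state(); print(round(s["time_s"],2),np.round(s["tcp_pos"],4),np.round(s["contact_force"],2),round(s["gripper_width"],4))
info=r.camera_info(c); im,d=r.capture(c); cv2.imwrite("pics/"+fn,im)
for m in r.masks_of(q,c)[:2]:
    p=cloud(c,d,info,m["pixels"]); n=len(p); p=p[(p[:,2]>zlo)&(p[:,2]<zhi)]
    if len(p)<5: print("few"); continue
    (cx,cy),R=cv2.minEnclosingCircle(p[:,:2].astype(np.float32))
    print(round(m["score"],2),np.round(m["rect"]),n,len(p),"lo",p.min(0).round(4),"hi",p.max(0).round(4),"med",np.median(p,0).round(4),"circ",round(cx,4),round(cy,4),round(R,4))
E
python3 m.py wrist bushing 0.052 0.07 w1.png
```

```text
time_s: 1.3
tcp_pos: [0.4557, -0.1723, 0.2271]
eef_rot: [-75.7, 90.0, 14.2]
contact_force: [-0.1, 0.1, 0.3]
gripper_width: 0.0876
time_s: 1.8
tcp_pos: [0.4585, -0.171, 0.157]
eef_rot: [153.7, 90.0, -116.3]
contact_force: [-0.0, 1.0, 0.2]
gripper_width: 0.0875
1.8 [ 0.4585 -0.171   0.157 ] [-0.04  1.04  0.24] 0.0875
0.87 [230. 158. 277. 208.] 1949 902 lo [ 0.4411 -0.1888  0.052 ] hi [ 0.4799 -0.1506  0.0619] med [ 0.4609 -0.1705  0.0598] circ 0.4607 -0.1691 0.0199
```

The bushing top fits a 19.9 mm circle at (0.4607,-0.1691), z 0.060, which matches the sleeve. Descend and grip.

```bash
python3 -m creep '[[0,0,0,1,-0.22,0.19,100],[0,0,0,2,0,0,100],[0,0,0,2.5,0,0,100],[0,0,0,2.5,0,0,100],[0,0,0,2.3,0,0,100],[0,0,0,2,0,0,100],[0,0,0,1,0,0,100],[0,0,0,0,0,0,100]]'
python3 -m creep '[[0,0,0,0,0,0,30],[0,0,0,0,0,0,20],[0,0,0,0,0,0,20],[0,0,0,0,0,0,20],[0,0,0,0,0,0,20],[0,0,0,0,0,0,20],[0,0,0,0,0,0,20]]' 35
```

```text
time_s: 2.7
tcp_pos: [0.4595, -0.169, 0.0225]
eef_rot: [91.3, 89.9, -178.7]
contact_force: [0.5, -1.1, 0.5]
gripper_width: 0.0877
time_s: 3.4
tcp_pos: [0.46, -0.1691, 0.0236]
eef_rot: [94.8, 90.0, -175.2]
contact_force: [-1.8, 0.1, 1.9]
gripper_width: 0.0399
```

Gripped at 39.9 mm. Lift, then move over to the pan.

```bash
python3 -m creep '[[0,0,0,-1,0,0,20],[0,0,0,-2.5,0,0,20],[0,0,0,-3.5,0,0,20],[0,0,0,-3.5,0,0,20],[0,0,0,-3.5,0,0,20],[0,0,0,-3.5,0,0,20],[0,0,0,-2.5,0,0,20],[0,0,0,-1,0,0,20]]'
python3 -m creep '[[0,0,0,0,-0.5,0.8,20],[0,0,0,0,-1.3,2,20],[0,0,0,0,-2,2.9,20],[0,0,0,0,-2,2.9,20],[0,0,0,0,-2,2.9,20],[0,0,0,0,-2,2.9,20],[0,0,0,0,-2,2.9,20],[0,0,0,0,-2,2.9,20]]'
python3 -m creep '[[0,0,0,0,-2,2.9,20],[0,0,0,0,-1.6,2.4,20],[0,0,0,0,-0.8,1,20],[0,0,0,0,0,0,20],[0,0,0,0,0,0,20],[0,0,0,0,0,0,20]]'
python3 m.py scene test_pan 0.12 0.14 sc2.png; python3 m.py side test_pan 0.12 0.14 sd2.png
```

```text
time_s: 4.2
tcp_pos: [0.4607, -0.1691, 0.2362]
eef_rot: [-88.7, 89.8, 1.3]
contact_force: [0.6, 0.5, -5.3]
gripper_width: 0.0398
time_s: 5.0
tcp_pos: [0.5977, 0.0346, 0.2308]
eef_rot: [99.1, 89.8, -170.9]
contact_force: [0.8, -1.0, -4.4]
gripper_width: 0.0394
time_s: 5.6
tcp_pos: [0.6413, 0.0952, 0.2327]
eef_rot: [107.7, 89.9, -162.4]
contact_force: [0.5, -0.5, -5.1]
gripper_width: 0.0392
5.6 [0.6413 0.0952 0.2327] [ 0.5  -0.51 -5.09] 0.0392
0.97 [258. 206. 300. 237.] 990 982 lo [0.5968 0.0474 0.1224] hi [0.6997 0.1489 0.1374] med [0.647  0.0991 0.1288] circ 0.6475 0.0974 0.0523
5.7 [0.6417 0.0952 0.2335] [-0.34  0.28 -4.89] 0.0396
0.65 [242. 137. 280. 157.] 654 627 lo [0.5932 0.0456 0.1238] hi [0.6968 0.1503 0.1356] med [0.6451 0.0999 0.1285] circ 0.645 0.0978 0.0544
```

```bash
python3 -m creep '[[0,0,0,1,-0.2,0.15,20],[0,0,0,2,-0.2,0.15,20],[0,0,0,2,0,0,20],[0,0,0,1.5,0,0,20],[0,0,0,0.8,0,0,20],[0,0,0,0.5,0,0,20],[0,0,0,0,0,0,20],[0,0,0,0,0,0,20]]'
python3 - <<'E'
from h import *
for i in range(4): r.capture("wrist"); s=r.get_state(); print(s["tcp_pos"],s["contact_force"])
im,d=r.capture("side"); a=im[80:280,180:380]; cv2.imwrite("pics/v3.png",cv2.resize(a,None,fx=3,fy=3,interpolation=2))
E
```

```text
time_s: 6.6
tcp_pos: [0.6467, 0.099, 0.1563]
eef_rot: [-77.8, 89.9, 12.2]
contact_force: [-0.5, 0.1, -4.6]
gripper_width: 0.0392
[0.64670658 0.09904004 0.15643575] [ 0.04548579 -0.3041261  -5.40047648]
[0.64670734 0.09905339 0.15651222] [ 1.19410644  1.04160443 -4.65147598]
[0.64662247 0.09904722 0.15644487] [-0.03275459 -0.01353874 -5.04949768]
[0.64650351 0.09902988 0.15629412] [ 0.23579965  0.03130705 -5.67601611]
```

View pics/v3.png

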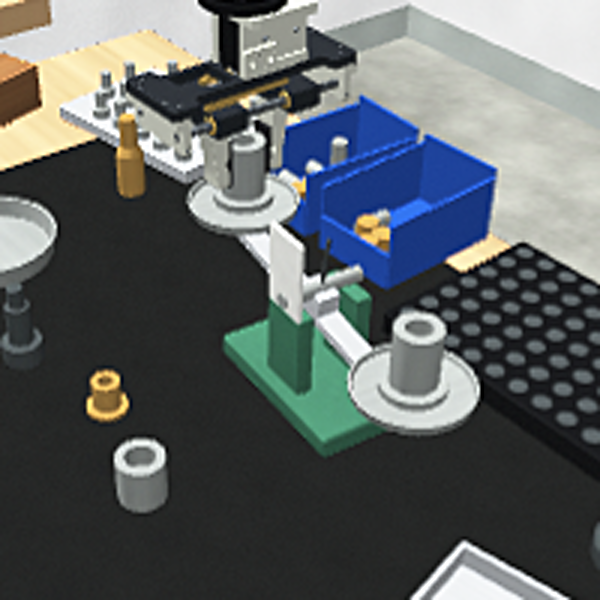

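The bushing hangs upright just above the pan at crop px (240,190). The base is about 4 mm up, so I lower gently.

```bash
python3 -m creep '[[0,0,0,0.15,0,0,20],[0,0,0,0.15,0,0,20],[0,0,0,0.05,0,0,20],[0,0,0,0,0,0,20],[0,0,0,0,0,0,20]]'
python3 - <<'E'
from h import *
F=[]
for i in range(6): r.capture("wrist"); F.append(r.get_state()["contact_force"])
print(np.mean(F,0), r.get_state()["tcp_pos"])
E
```

```text
time_s: 7.35
tcp_pos: [0.6462, 0.0989, 0.152]
eef_rot: [139.0, 90.0, -131.0]
contact_force: [1.5, -0.0, -4.6]
gripper_width: 0.0393
[-0.35506471  0.03505663 -5.21060185] [0.64617904 0.09887552 0.15206958]
```

```bash
python3 -m creep '[[0,0,0,0.08,0,0,20],[0,0,0,0,0,0,20],[0,0,0,0,0,0,20]]'
python3 -m creep '[[0,0,0,0,0,0,60],[0,0,0,0,0,0,100],[0,0,0,0,0,0,100],[0,0,0,0,0,0,100],[0,0,0,0,0,0,100],[0,0,0,0,0,0,100],[0,0,0,0,0,0,100],[0,0,0,0,0,0,100]]'
python3 -m creep '[[0,0,0,0,0,0,100],[0,0,0,0,0,0,100],[0,0,0,0,0,0,100],[0,0,0,0,0,0,100],[0,0,0,0,0,0,100],[0,0,0,0,0,0,100],[0,0,0,0,0,0,100],[0,0,0,0,0,0,100]]'
python3 -m creep '[[0,0,0,0,0,0,100],[0,0,0,0,0,0,100],[0,0,0,0,0,0,100],[0,0,0,0,0,0,100],[0,0,0,0,0,0,100],[0,0,0,0,0,0,100],[0,0,0,0,0,0,100],[0,0,0,0,0,0,100]]'
python3 m.py side test_pan 0.08 0.14 v4a.png;  python3 m.py wrist bushing 0.14 0.2 v4w.png
python3 - <<'E'
from h import *
a=cv2.imread("pics/v4a.png")[80:280,180:380]; b=cv2.imread("pics/v4w.png")
cv2.imwrite("pics/v4.png",np.hstack([cv2.resize(a,(384,384)),cv2.resize(b,(416,384))]))
info=r.camera_info("wrist"); im,d=r.capture("wrist")
for m in r.masks_of("bushing","wrist")[:2]:
    p=cloud("wrist",d,info,m["pixels"]); print(m["score"],m["rect"],np.percentile(p,[2,50,98],axis=0).round(4))
E
```

```text
time_s: 7.95
tcp_pos: [0.6463, 0.0989, 0.1517]
eef_rot: [-86.4, 90.0, 3.6]
contact_force: [-1.9, -0.5, -1.3]
gripper_width: 0.0393
time_s: 8.75
tcp_pos: [0.6462, 0.0989, 0.1512]
eef_rot: [107.6, 90.0, -162.4]
contact_force: [0.1, -0.4, -0.5]
gripper_width: 0.0873
time_s: 9.55
tcp_pos: [0.6462, 0.0989, 0.1513]
eef_rot: [30.9, 90.0, 120.9]
contact_force: [-0.0, 0.4, -0.6]
gripper_width: 0.0876
time_s: 10.35
tcp_pos: [0.6461, 0.0989, 0.1513]
eef_rot: [97.3, 90.0, -172.7]
contact_force: [0.6, 0.8, -0.5]
gripper_width: 0.0874
10.35 [0.6461 0.0989 0.1513] [ 0.6   0.78 -0.5 ] 0.0874
0.52 [242. 150. 282. 170.] 344 318 lo [0.594  0.049  0.0864] hi [0.6969 0.1523 0.0998] med [0.6247 0.0958 0.0922] circ 0.6466 0.0997 0.0535
10.45 [0.6462 0.0988 0.1512] [-0.34  0.08  0.13] 0.0873
0.69 [221. 172. 285. 234.] 3582 1401 lo [0.6278 0.0812 0.14  ] hi [0.6668 0.1082 0.1535] med [0.6475 0.0897 0.1515] circ 0.6473 0.0995 0.0196
0.56 [221.4, 172.1, 288.6, 234.6] [[0.6229 0.075  0.0977]
 [0.6475 0.0885 0.128 ]
 [0.6716 0.112  0.1525]]
```

View pics/v4.png

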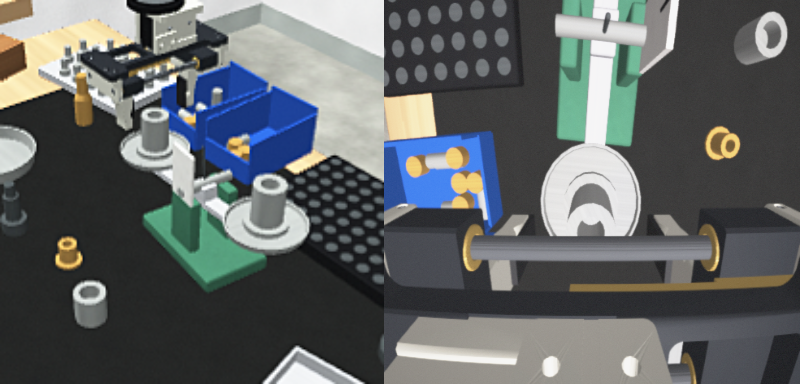

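The test pan has sunk: its surface is now at z 0.092 and the bushing top at 0.152. The picture agrees, with the test pan low at (155,150) and the master pan raised. The part is full weight, so it goes in the square tray. Descend 3.6 cm and regrasp.

```bash
python3 -m creep '[[0,0,0,0.8,-0.1,0,100],[0,0,0,1.2,0,0,100],[0,0,0,1,0,0,100],[0,0,0,0.55,0,0,100],[0,0,0,0,0,0,100],[0,0,0,0,0,0,100]]'
python3 -m creep '[[0,0,0,0,0,0,30],[0,0,0,0,0,0,20],[0,0,0,0,0,0,20],[0,0,0,0,0,0,20],[0,0,0,0,0,0,20],[0,0,0,0,0,0,20],[0,0,0,0,0,0,20]]' 35
```

```text
time_s: 11.25
tcp_pos: [0.6473, 0.0989, 0.1156]
eef_rot: [142.0, 90.0, -127.9]
contact_force: [-0.1, 0.1, -0.3]
gripper_width: 0.0876
time_s: 11.95
tcp_pos: [0.6469, 0.0989, 0.1158]
eef_rot: [95.2, 90.0, -174.8]
contact_force: [-2.0, 0.1, 1.9]
gripper_width: 0.0398
```

```bash
python3 -m creep '[[0,0,0,-0.8,0,0,20],[0,0,0,-1.8,0,0,20],[0,0,0,-2.8,0,0,20],[0,0,0,-3,0,0,20],[0,0,0,-3,0,0,20],[0,0,0,-2,0,0,20],[0,0,0,-0.8,0,0,20]]'
python3 -m creep '[[0,0,0,0,0.2,-1,20],[0,0,0,0,0.5,-2.2,20],[0,0,0,0,0.8,-3.3,20],[0,0,0,0,0.8,-3.3,20],[0,0,0,0,0.8,-3.3,20],[0,0,0,0,0.8,-3.3,20],[0,0,0,0,0.8,-3.3,20],[0,0,0,0,0.8,-3.3,20]]'
python3 -m creep '[[0,0,0,0,0.8,-3.3,20],[0,0,0,0,0.8,-3.3,20],[0,0,0,0,0.8,-3.3,20],[0,0,0,0,0.8,-3.3,20],[0,0,0,0,0.8,-3.3,20],[0,0,0,0,0.8,-3.3,20],[0,0,0,0,0.6,-2.2,20],[0,0,0,0,0.3,-1.1,20]]'
python3 -m creep '[[0,0,0,0,0,0,20],[0,0,0,0,0,0,20],[0,0,0,0,0,0,20]]'
python3 m.py side square_tray -0.01 0.035 v5.png;python3 m.py scene square_tray -0.01 0.035 v5s.png
```

```text
time_s: 12.65
tcp_pos: [0.6476, 0.099, 0.26]
eef_rot: [-65.5, 89.9, 24.5]
contact_force: [0.2, 0.3, -5.0]
gripper_width: 0.0395
time_s: 13.45
tcp_pos: [0.5899, -0.1335, 0.2559]
eef_rot: [87.4, 89.8, 177.4]
contact_force: [0.2, -0.0, -4.7]
gripper_width: 0.0394
time_s: 14.25
tcp_pos: [0.5324, -0.3644, 0.2556]
eef_rot: [70.5, 89.8, 160.3]
contact_force: [0.7, 0.3, -5.2]
gripper_width: 0.0396
time_s: 14.55
tcp_pos: [0.535, -0.3614, 0.2573]
eef_rot: [46.8, 90.0, 136.8]
contact_force: [-1.4, -0.3, -5.2]
gripper_width: 0.0401
14.55 [ 0.535  -0.3614  0.2573] [-1.42 -0.32 -5.24] 0.0401
0.68 [296. 262. 398. 350.] 5060 5060 lo [ 4.465e-01 -4.388e-01  3.000e-04] hi [ 0.6389 -0.2601  0.0288] med [ 0.536  -0.3499  0.0052] circ 0.5357 -0.3503 0.104
14.65 [ 0.5354 -0.3613  0.2577] [-0.44  0.89 -6.42] 0.0396
0.59 [120. 164. 175. 206.] 1960 1960 lo [ 0.4461 -0.4377 -0.0028] hi [ 0.6321 -0.2577  0.03  ] med [ 0.5357 -0.3531  0.0064] circ 0.5391 -0.348 0.1059
```

```bash
python3 -m creep '[[0,0,0,1.5,0,0.4,20],[0,0,0,3,0,0.4,20],[0,0,0,3.5,0,0.3,20],[0,0,0,3.5,0,0,20],[0,0,0,3.5,0,0,20],[0,0,0,3.2,0,0,20],[0,0,0,2,0,0,20],[0,0,0,1.2,0,0,20]]'
python3 -m creep '[[0,0,0,0.6,0,0,20],[0,0,0,0.4,0,0,20],[0,0,0,0.2,0,0,20],[0,0,0,0,0,0,20],[0,0,0,0,0,0,20]]'
python3 - <<'E'
from h import *
F=[]
for i in range(5): r.capture("wrist"); F.append(r.get_state()["contact_force"])
print(np.mean(F,0), r.get_state()["tcp_pos"])
E
```

```text
time_s: 15.55
tcp_pos: [0.5346, -0.3504, 0.0418]
eef_rot: [71.9, 89.9, 161.9]
contact_force: [1.1, -0.2, -4.6]
gripper_width: 0.0394
time_s: 16.05
tcp_pos: [0.5357, -0.3513, 0.0326]
eef_rot: [-111.0, 89.9, -21.0]
contact_force: [0.6, 0.9, -5.2]
gripper_width: 0.0395
[ 0.28281271 -0.0745957  -5.23557432] [ 0.53530178 -0.35120286  0.03210268]
```

```bash
python3 -m creep '[[0,0,0,0.15,0,0,20],[0,0,0,0.15,0,0,20],[0,0,0,0.08,0,0,20],[0,0,0,0,0,0,20],[0,0,0,0,0,0,20]]'
python3 - <<'E'
from h import *
F=[]
for i in range(4): r.capture("wrist"); F.append(r.get_state()["contact_force"])
print(np.mean(F,0), r.get_state()["tcp_pos"])
E
```

```text
time_s: 16.8
tcp_pos: [0.5351, -0.3511, 0.0281]
eef_rot: [81.4, 90.0, 171.4]
contact_force: [-1.5, 1.4, -2.8]
gripper_width: 0.0396
[-1.4903739   1.12191157 -0.98052586] [ 0.53509489 -0.35107819  0.02808014]
```

The force dropped from -5.2 N to about -1 N, so the bushing is resting on the tray floor. Release and back off straight up.

```bash
python3 -m creep '[[0,0,0,0,0,0,60],[0,0,0,0,0,0,100],[0,0,0,0,0,0,100],[0,0,0,0,0,0,100],[0,0,0,0,0,0,100],[0,0,0,0,0,0,100],[0,0,0,0,0,0,100]]'
python3 -m creep '[[0,0,0,-0.8,0,0,100],[0,0,0,-2,0,0,100],[0,0,0,-3,0,0,100],[0,0,0,-3,0,0,100],[0,0,0,-3,0,0,100],[0,0,0,-2,0,0,100],[0,0,0,-1,0,0,100],[0,0,0,0,0,0,100]]'
python3 m.py side bushing -0.01 0.08 v6.png; python3 m.py wrist bushing 0.055 0.075 v6w.png
python3 - <<'E'
from h import *
a=cv2.imread("pics/v6.png")[150:360,210:420]; b=cv2.imread("pics/v6w.png")
cv2.imwrite("pics/v6c.png",np.hstack([cv2.resize(a,(384,384)),cv2.resize(b,(416,384))]))
E
```

```text
time_s: 17.7
tcp_pos: [0.5352, -0.3512, 0.028]
eef_rot: [-148.1, 90.0, -58.1]
contact_force: [-0.2, 0.5, -0.5]
gripper_width: 0.0861
time_s: 18.5
tcp_pos: [0.5358, -0.3514, 0.1777]
eef_rot: [-108.9, 89.8, -18.9]
contact_force: [-0.0, 0.9, 0.3]
gripper_width: 0.0878
18.5 [ 0.5358 -0.3514  0.1777] [-0.01  0.93  0.28] 0.0878
0.67 [334. 283. 359. 318.] 733 733 lo [ 0.5063 -0.376   0.0029] hi [ 0.5586 -0.3234  0.0675] med [ 0.523  -0.3547  0.0399] circ 0.5331 -0.3495 0.0272
18.6 [ 0.5347 -0.3508  0.1751] [-0.44 -0.1  -0.66] 0.0873
0.91 [229. 155. 274. 206.] 1793 848 lo [ 0.5164 -0.369   0.055 ] hi [ 0.556  -0.3289  0.0669] med [ 0.5361 -0.35    0.0638] circ 0.5362 -0.349 0.0201
```

View pics/v6c.png

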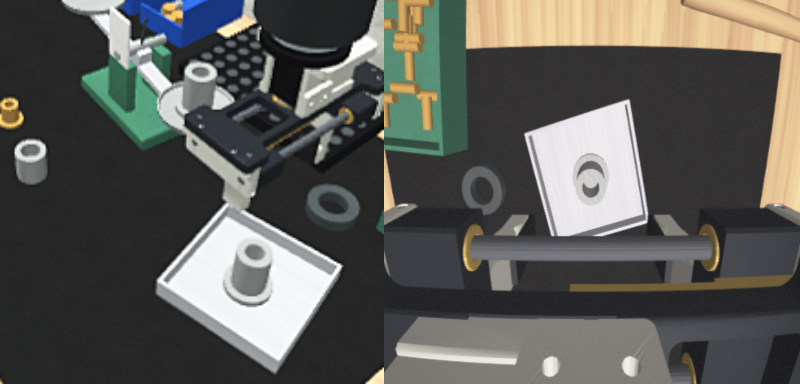

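The bushing stands upright in the middle of the tray at (250,270) in the left half of the picture. Its top is at z 0.064 and the gripper is clear. Handing in.

```bash
python3 -c "
from plant import r
print(r.close_job())"
```

```text
the job is handed in; nothing more can be done
None
```

I weighed the bushing on the test pan and it is full weight, so I stood it in the square aluminium tray. The job is handed in at about 18.6 s of the 51 s allowed.

- **Weighing:** I set it upright on the pan and let go. About 2 s later the pan surface had dropped from z 0.128 to 0.092. The wrist force while carrying, about 5.2 N (roughly 0.53 kg, noisy), points the same way.
- **Final checks:** It stands upright at about (0.536, -0.349), within a few mm of the tray centre. Its top is at z 0.064, which is 60 mm above the tray floor. The gripper is open, about 0.11 m above it, and touches nothing.

No check failed or disagreed beyond a few mm of measurement noise. `close_job` gives no verdict.

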